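# Clamp a power supply to its rail with a one-hand bar clamp

### The job

The open bar clamp lies on the bench with a short light rail standing against its fixed pad. Stand the black power supply upright between the jaws, in line with the pads and with a broad face square to the taped face of the rail, and let go of it; then pump the clamp's trigger, squeezing it against the handle and letting it spring back each time, until the jaws grip supply and rail firmly together without crushing the plastic housing. Leave it clamped, let go of the tool and do not disturb the other things on the bench.

Things in the scene. Friction and masses are not known exactly. Their poses are not given: they have to be found in the camera images.
- clamp: one-hand bar clamp, loose, lying flat on its side, 30 mm high, 0.9 kg: its fixed jaw and toothed steel bar (20 x 6 mm, along y, centre line x = -55, z = 15 mm, tail ends at y = 280). Origin on the bench under the middle of the fixed pad's face; +y points to the sliding pad, x = 0 is the line through both pads, z up. Throat opens to +x, handle and trigger stick out to -x. It may slide as it is used
- fixed_pad (a point): middle of the face of the fixed rubber pad (36 mm wide along the clamp's x, 26 mm high), 15 mm above the bench; it looks to the clamp's +y
- pad: rubber pad of the sliding jaw, 36 mm wide along x, 26 mm high; origin on the bench under the middle of its pressing face, which looks to the clamp's -y; axes as the clamp's. It starts 78 to 95 mm from the fixed pad and gives 1 mm for each 8 N of clamping force. The jaw stays where it is left: its brake on the bar holds up to 16 N. The foam tape needs 10 N or more to bond
- grip (a point): point midway between handle and trigger (let go), where the hand squeezes, 15 mm above the bench; axes as the clamp's; moves with the sliding jaw. Handle (20 mm thick, 30 high, rigid with the jaw, ends 51 mm beyond this point) on its +y side, trigger (9 mm thick, 24 high, 3 mm off the bench, ends 30 mm beyond) on its -y side, both along x. Over their outer faces: 56 mm let go, 32 squeezed; the handle's face at y = +28
- trigger (a joint): trigger angle: 0 let go (its spring brings it back), 0.27 fully squeezed. Each full squeeze moves the sliding jaw about 6 mm (the first 3 to 8). A pinch at the grip point below 9 N moves nothing; when the jaws bear on the work it stops part-way, clamping force = 2.6 times what the pinch has above 9.4 N (16 N: 17 N). Firm: the next such squeeze moves the jaw no further
- rail: short light-coloured aluminium rail, loose, standing on its long edge between the jaws, 110 mm long (x), 25 mm thick (y), 46 mm high, 0.28 kg; origin in the middle of its underside. Its back (-y) stands 2 to 3 mm from the fixed pad; its front (+y), with a patch of foam tape, faces the sliding pad. Axes parallel to the clamp's; its centre starts near x = 20 mm of the clamp
- brick_center (a point): centre of the power supply: black plastic block with a grey seam and a socket in its top, 56 mm wide (its x), 34 mm thick (its y), 60 mm high, about 0.24 kg, standing upright (centre 30 mm above the bench). Its broad faces look along its +y and -y; either may go to the rail. The housing cracks if the clamp presses on it with more than 30 N
- brick: the same power supply, origin in the middle of its underside
- carton: bystander: brown cardboard carton, 60 x 40 x 54 mm, loose
- light_module: bystander: white pick-light module with a dark display and a round button, 40 x 100 x 30 mm, loose
- scanner: bystander: black hand-held barcode scanner lying on its side, 190 mm long, loose
- tape_roll: bystander: clear roll of packing tape, 90 mm across, 48 mm high, loose
- driver: bystander: screwdriver, loose
- box_black: bystander: flat black product box with a paper label, 110 x 45 x 28 mm, loose
- marker: bystander: blue marker pen, 130 mm long, loose
There are look-alikes about, which are no part of the job. Leave any orange or red look-alike of the brick alone.

How it is judged:
By the outcome, as a careful person would: the job done as asked, in the order asked, and still so for the second after the job is handed in, with the robot touching nothing.
It also fails if it takes over 64 s, if anything falls off the work surface, if the arm or the gripper's body presses on something with over 40 N, if the wrist force passes 120 N, or if a joint passes its speed limit or range.

### The arm

A 6-joint arm with a two-finger parallel gripper is mounted at the origin on the work surface. World frame = base frame: x ahead of the robot, y to its left, z up, the work surface at z = 0. Lengths are in m, angles in rad, forces in N, time in s.
With the tool pointing down it reaches from about 0.3 to 0.775 m from the base axis. Payload 14.6 kg.
Tool frame: the origin (TCP) lies at the very end of the fingers, on their centre line; the grasp point (between the pads) lies grip_point_offset behind it (grip_point_offset is the distance from the TCP to the grasp point, in m); z points along the fingers, y is the line along which they close (so a half turn about z gives the same grasp; the last joint's range is limited). The gripper opens to 94 mm and grips with 3 to 60 N. Pads are 16 mm wide; open, the fingers measure 119 mm over their backs; the gripper's body (75 mm by 177 mm) begins 78 mm behind the grasp point.
Start: joints at [-1.398, 0.3, 1.521, -0, 1.321, -0.067], TCP at [0.131, -0.534, 0.205] pointing down, gripper open.
Joint ranges: [-3.03, 3.03], [-0.79, 2.21], [0.23, 2.52], [-1.04, 4.18], [0, 3.07], [-2.55, 2.55]. Speed limits (rad/s): [2.22, 2.22, 2.57, 3.14, 3.14, 3.14].

### API

Orientations are given as [roll, pitch, yaw] about the fixed x, y, z axes, in that order (R = Rz(yaw) Ry(pitch) Rx(roll)).
In Python, from bench import sense, capture, camera_model, close_job, grip_point_offset gives the robot as it stands.
- The arm moves only by the shell command python3 -m jog 'ROWS' [FORCE]. ROWS is JSON, a list of rows, each an object with "travel": the shift along the world's x, y, z in cm, a list of three; "twist": the turn, a rotation vector about the world's x, y, z in degrees, a list of three; "fingers": the closure, from 0 (fully open) to 1 (shut). In form: [{"travel": [tx, ty, tz], "twist": [ax, ay, az], "fingers": fingers}, ...]. A call has 1 to 20 rows; each row shifts and turns the commanded pose from where the row before left it; what a row does not reach is not made up. A row lasts 1/10 s, in which the tool goes at most 50 mm and 8.59 degrees, less where a joint would pass 70% of its speed; a pose out of reach is approached as far as the arm can. A call with a gripper value outside its range is refused whole. The fingers move at their own pace and stop on an object; FORCE is the grip in N (left out, the last holds). Time passes only in rows, so rows that do not move let the fingers close. It gives the time, the measured TCP pose, the force, the opening and the grip force at its end, in the units of the state.
- sense(): the state, without advancing time (a new reading comes with each control period).
- capture(name): name is "scene" or "top"; returns the picture (420x560x3 uint8, blue, green, red); there is no depth.
- camera_model(name): a dict with "camera_matrix" (3x3 intrinsics, pixels), "world_from_camera" (4x4, takes a point from camera to world coordinates). Camera axes: x right, y up, looking along -z (the intrinsics and any distortion apply to the point x, -y, -z); pixel columns grow to the right and rows downward; lengths in m; the calibration is good to about 2 mm. A picture is of the moment at which its call begins. camera_model takes no time and is no camera call.
- close_job(): hands the job in; it is judged then, once.
The state is a dict: "time": time; "q": joint angles; "qd": joint speeds; "tau": joint torques, N m; "tool_pos": TCP position; "eef_rot": TCP orientation; "ft_force": force on the tool from outside, world axes, zero at the start; "ft_torque": the same for the moment, N m; "finger_gap": finger opening in m; "grasp_force": force on a finger pad.
Only numpy, scipy, OpenCV 4.12 (cv2) and the standard library are available. Lean on these libraries where they do the work, as an engineer would, in place of code of your own. Each camera call takes 0.05 s, during which the arm holds its last target. There are 200 camera calls.

## Working session

There is one attempt and no reset: what is moved stays moved. The work goes in short steps, Python scripts to look and compute and a shell command to move; the robot and the scene stay as the last step left them, time stands still between calls to the robot, and variables do not carry over. Pictures are saved under pics/ and viewed, at most 10 in all, crops included, and the job is handed in when it is done.

```bash
mkdir -p pics; ls; python3 - <<'E'
from bench import *
import cv2,numpy as np
for n in("scene","top"):
    im=capture(n); cv2.imwrite(f"pics/{n}0.png",im)
    m=camera_model(n); print(n,np.round(m["camera_matrix"],1).tolist(),np.round(m["world_from_camera"],3).tolist(), m.keys())
s=sense();print(s["time"],s["tool_pos"],s["eef_rot"],s["finger_gap"],grip_point_offset)
E
```

```text
pics
scene [[385.5, 0.0, 282.1], [0.0, 385.5, 205.6], [0.0, 0.0, 1.0]] [[-0.863, -0.369, 0.346, 0.878], [0.506, -0.605, 0.615, 0.634], [-0.018, 0.705, 0.709, 0.743], [0.0, 0.0, 0.0, 1.0]] dict_keys(['camera_matrix', 'world_from_camera'])
top [[436.1, 0.0, 271.5], [0.0, 436.1, 205.7], [0.0, 0.0, 1.0]] [[0.006, 0.982, -0.19, 0.345], [-1.0, 0.009, 0.013, 0.02], [0.015, 0.19, 0.982, 1.077], [0.0, 0.0, 0.0, 1.0]] dict_keys(['camera_matrix', 'world_from_camera'])
0.1 [ 0.13057392 -0.53404622  0.20495343] [-3.14058496e+00 -4.18123090e-05  2.39801725e-01] 0.09405767905000206 0.0188
```

View pics/scene0.png

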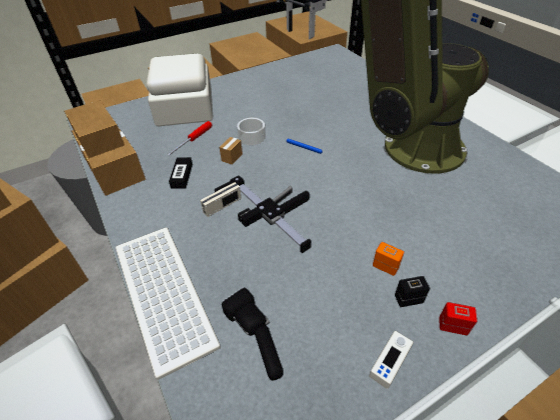

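View pics/top0.png

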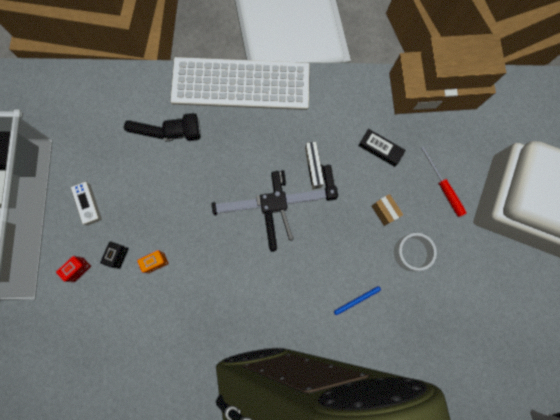

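The overview shows the black brick at scene (412,291) and top (114,254), between the orange and red ones. The clamp is at top (272,203), its throat opening up the image (+x) and its fixed jaw on the right (331,185). The rail is at (314,165). Next I'll take enlarged crops.

```bash
python3 - <<'E'
import cv2,numpy as np
t=cv2.imread("pics/top0.png");s=cv2.imread("pics/scene0.png")
def c(im,u,v,w,h,k): 
    o=cv2.resize(im[v:v+h,u:u+w],None,fx=k,fy=k,interpolation=cv2.INTER_CUBIC)
    o=cv2.convertScaleAbs(o,alpha=1.6,beta=20)
    for i in range(0,w,10):cv2.line(o,(i*k,0),(i*k,8 if i%50 else 16),(0,255,255),1)
    for i in range(0,h,10):cv2.line(o,(0,i*k),(8 if i%50 else 16,i*k),(0,255,255),1)
    return o
A=c(t,200,130,150,130,5)   # 750x650 -> limit 600
A=c(t,205,135,145,120,5)[:600]
cv2.imwrite("pics/a.png",A)
B=np.hstack([c(t,90,230,50,50,8),c(s,385,265,50,50,8)])
B=np.vstack([B]); cv2.imwrite("pics/b.png",B)
cv2.imwrite("pics/c.png",c(s,190,170,130,90,6)); print(A.shape,B.shape)
E
```

```text
(600, 725, 3) (400, 800, 3)
```

View pics/a.png

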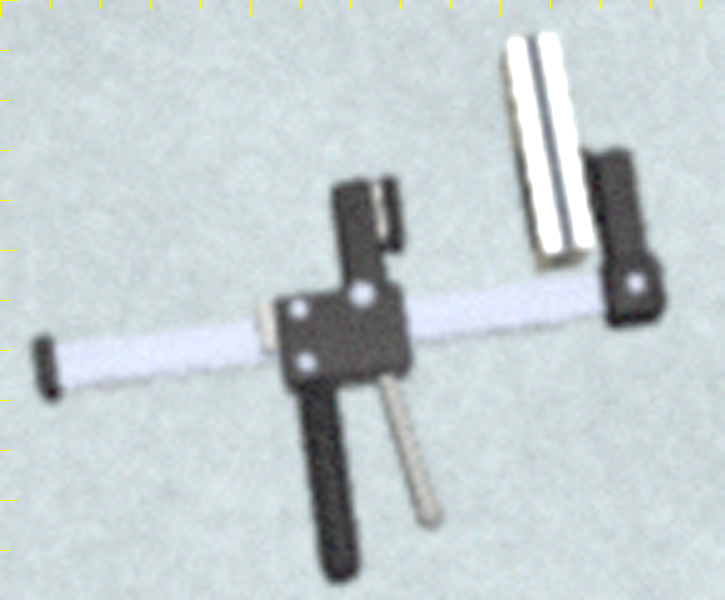

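View pics/b.png

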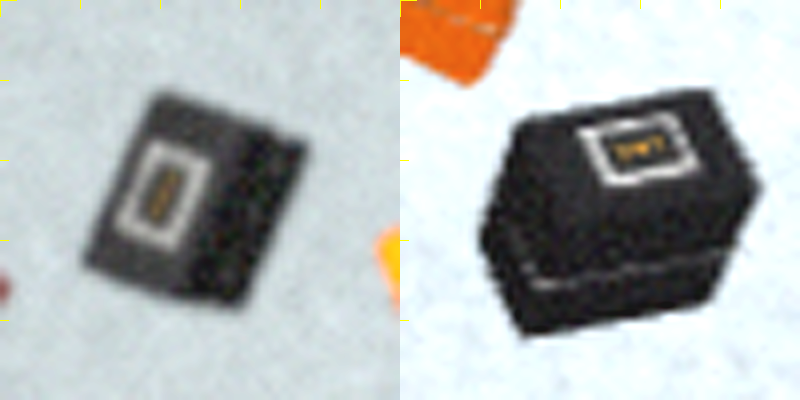

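View pics/c.png

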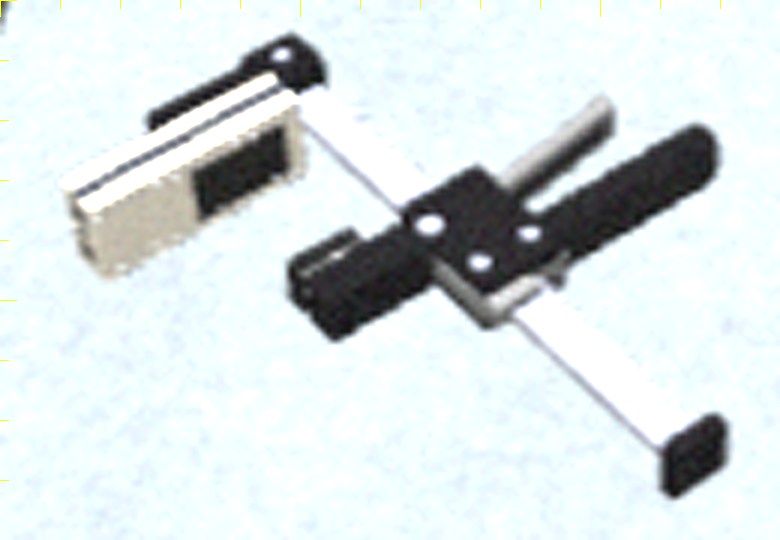

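Top crop: rail top corners at (508,38), (555,33), (592,245), (545,252). Bolts are at (636,284), (363,293), (298,308) and (306,362), and the pad face runs (400,178)-(403,250). The brick's label centre is at b.png (164,194) in the top view and (641,148) in the scene view. Next I'll triangulate these.

```bash
cat > h.py <<'E'
from bench import *
import numpy as np,cv2
M={n:camera_model(n) for n in("scene","top")}
def ray(n,p):
    K=M[n]["camera_matrix"];T=np.array(M[n]["world_from_camera"])
    d=np.linalg.inv(K)@[p[0],p[1],1]; d=T[:3,:3]@(d*[1,-1,-1]); return T[:3,3],d
def onz(n,p,z): o,d=ray(n,p); return o+d*(z-o[2])/d[2]
def tri(pt,ps):
    o1,d1=ray("top",pt);o2,d2=ray("scene",ps)
    r=np.linalg.lstsq(np.c_[d1,-d2],o2-o1,rcond=None)[0]
    a=o1+d1*r[0];b=o2+d2*r[1]; return (a+b)/2,np.linalg.norm(a-b)
def P(p,u,v,k): return ((p[0]+.5)/k-.5+u,(p[1]+.5)/k-.5+v)
E
python3 - <<'E'
from h import *
np.set_printoptions(precision=4,suppress=True)
A=lambda x,y:P((x,y),205,135,5); C=lambda x,y:P((x,y),190,170,6)
B=lambda x,y:P((x,y),90,230,8); S=lambda x,y:P((x-400,y),385,265,8)
for n,a,b in [("label",B(164,194),S(641,148)),("fixbolt",A(636,284),C(283,54)),("b1",A(363,293),C(430,223)),("b2",A(298,308),C(480,262)),("b3",A(306,362),C(529,233)),
 ("r1",A(508,38),C(92,212)),("r1b",A(555,33),C(65,190)),("r2",A(592,245),C(272,75)),("r2b",A(545,252),C(298,92)),("handle",A(338,575),C(705,140)),("trig",A(428,520),C(603,103))]:
    print(n,*tri(a,b))
print("brick top corners",[onz("top",B(*p),.06)[:2] for p in((158,92),(82,265))], [onz("top",B(*p),.06)[:2] for p in((150,140),(115,230),(212,158),(178,248))])
print("scene",[onz("scene",S(*p),.06)[:2] for p in((520,120),(712,90),(762,187),(540,285) )])
print("bar",[onz("top",A(*p),.018)[:2] for p in((58,345),(62,387),(600,275),(603,312))])
print("pad",[onz("top",A(*p),.028)[:2] for p in((400,178),(403,250),(585,152),(605,250),(632,148))])
E
```

```text
label [0.4252 0.3789 0.0603] 0.0007304670042232639
fixbolt [ 0.5851 -0.1427  0.0313] 0.00018111371026033218
b1 [ 0.5791 -0.0081  0.0317] 6.850329065953025e-05
b2 [0.5716 0.0235 0.0314] 0.0006664786728673295
b3 [0.5449 0.0193 0.0311] 0.000999517419174453
r1 [ 0.706  -0.0789  0.0445] 0.001636253536674586
r1b [ 0.7101 -0.1026  0.0401] 0.0024182234810548402
r2 [ 0.6012 -0.1193  0.0435] 0.0009737126484361909
r2b [ 0.5972 -0.0964  0.0485] 0.001459767694025829
handle [0.4425 0.0024 0.0222] 0.002407773463762307
trig [ 0.4697 -0.0413  0.0238] 0.003185523453899869
brick top corners [array([0.455 , 0.3827]), array([0.4049, 0.4007])] [array([0.441, 0.384]), array([0.415, 0.392]), array([0.436 , 0.3657]), array([0.41  , 0.3736])]
scene [array([0.4454, 0.3565]), array([0.3961, 0.3754]), array([0.4067, 0.4035]), array([0.4748, 0.3958])]
bar [array([0.5544, 0.1422]), array([0.5334, 0.1396]), array([ 0.5925, -0.1268]), array([ 0.5737, -0.128 ])]
pad [array([ 0.6388, -0.0264]), array([ 0.6019, -0.0279]), array([ 0.6532, -0.1189]), array([ 0.6029, -0.1281]), array([ 0.6556, -0.1425])]
```

```bash
python3 -m jog '[{"travel":[2.5,3.2,0],"twist":[0,0,2],"fingers":0},{"travel":[2.5,3.2,0],"twist":[0,0,2],"fingers":0},{"travel":[2.5,3.2,0],"twist":[0,0,2],"fingers":0},{"travel":[2.5,3.2,0],"twist":[0,0,2],"fingers":0},{"travel":[2.5,3.2,0],"twist":[0,0,3],"fingers":0},{"travel":[2.5,3.2,0],"twist":[0,0,3],"fingers":0},{"travel":[2.5,3.2,0],"twist":[0,0,3],"fingers":0},{"travel":[2.5,3.2,0],"twist":[0,0,3],"fingers":0},{"travel":[2.5,3.2,0],"twist":[0,0,3],"fingers":0},{"travel":[2.5,3.2,0],"twist":[0,0,3],"fingers":0},{"travel":[2.5,3.2,0],"twist":[0,0,3],"fingers":0},{"travel":[2,3.2,0],"twist":[0,0,3],"fingers":0},{"travel":[0,4,0],"twist":[0,0,3],"fingers":0},{"travel":[0,4,0],"twist":[0,0,3],"fingers":0},{"travel":[0,4,0],"twist":[0,0,3],"fingers":0},{"travel":[0,4,0],"twist":[0,0,3],"fingers":0},{"travel":[0,4,0],"twist":[0,0,3],"fingers":0},{"travel":[0,4,0],"twist":[0,0,3],"fingers":0},{"travel":[0,4,0],"twist":[0,0,3],"fingers":0},{"travel":[0,4,0],"twist":[0,0,3],"fingers":0}]' 15
python3 -m jog '[{"travel":[0,4,0],"twist":[0,0,0],"fingers":0},{"travel":[0,4,0],"twist":[0,0,0],"fingers":0},{"travel":[0,4,0],"twist":[0,0,0],"fingers":0},{"travel":[0,4,0],"twist":[0,0,0],"fingers":0},{"travel":[0,3.2,0],"twist":[0,0,0],"fingers":0},{"travel":[0,0,0],"twist":[0,0,0],"fingers":0}]'
```

```text
time: 2.1
tool_pos: [0.4252, 0.1714, 0.2053]
eef_rot: [-3.141, 0.0, 1.219]
ft_force: [-0.2, -0.9, 0.5]
finger_gap: 0.0936
grasp_force: 0.0
time: 2.7
tool_pos: [0.4248, 0.3645, 0.2045]
eef_rot: [-3.141, 0.001, 1.22]
ft_force: [-0.2, -0.2, -1.5]
finger_gap: 0.0943
grasp_force: 0.0
```

```bash
python3 -m jog '[{"travel":[0,1.5,-3],"twist":[0,0,0],"fingers":0},{"travel":[0,0,-4],"twist":[0,0,0],"fingers":0},{"travel":[0,0,-4],"twist":[0,0,0],"fingers":0},{"travel":[0,0,-3],"twist":[0,0,0],"fingers":0},{"travel":[0,0,-2.3],"twist":[0,0,0],"fingers":0},{"travel":[0,0,-2],"twist":[0,0,0],"fingers":0},{"travel":[0,0,0],"twist":[0,0,0],"fingers":0},{"travel":[0,0,0],"twist":[0,0,0],"fingers":0.5},{"travel":[0,0,0],"twist":[0,0,0],"fingers":0.6},{"travel":[0,0,0],"twist":[0,0,0],"fingers":0.6},{"travel":[0,0,0],"twist":[0,0,0],"fingers":0.6},{"travel":[0,0,0],"twist":[0,0,0],"fingers":0.6},{"travel":[0,0,0],"twist":[0,0,0],"fingers":0.6}]' 15
python3 - <<'E'
from h import *
im=capture("top");cv2.imwrite("pics/top1.png",im); print(sense()["time"])
E
```

```text
time: 4.0
tool_pos: [0.4257, 0.3769, 0.0228]
eef_rot: [3.141, -0.0, 1.217]
ft_force: [-1.3, -0.6, 3.9]
finger_gap: 0.0559
grasp_force: 15.0
4.05
```

```bash
python3 -m jog '[{"travel":[0,0,2],"twist":[0,0,0],"fingers":0.6},{"travel":[0,0,4],"twist":[0,0,0],"fingers":0.6},{"travel":[0,0,3],"twist":[0,0,0],"fingers":0.6},{"travel":[1.7,-3.7,0],"twist":[0,0,2.4],"fingers":0.6},{"travel":[1.7,-3.7,0],"twist":[0,0,2.4],"fingers":0.6},{"travel":[1.7,-3.7,0],"twist":[0,0,2.4],"fingers":0.6},{"travel":[1.7,-3.7,0],"twist":[0,0,2.4],"fingers":0.6},{"travel":[1.7,-3.7,0],"twist":[0,0,2.4],"fingers":0.6},{"travel":[1.7,-3.7,0],"twist":[0,0,2.4],"fingers":0.6},{"travel":[1.7,-3.7,0],"twist":[0,0,2.4],"fingers":0.6},{"travel":[1.7,-3.7,0],"twist":[0,0,2.4],"fingers":0.6},{"travel":[1.7,-3.7,0],"twist":[0,0,2.4],"fingers":0.6},{"travel":[1.7,-3.7,0],"twist":[0,0,2.4],"fingers":0.6},{"travel":[1.7,-3.7,0],"twist":[0,0,2.4],"fingers":0.6},{"travel":[1.6,-3.5,0],"twist":[0,0,2.4],"fingers":0.6},{"travel":[0,0,0],"twist":[0,0,0],"fingers":0.6},{"travel":[0,0,0],"twist":[0,0,0],"fingers":0.6}]' 15
python3 - <<'E'
from h import *
A=lambda x,y:P((x,y),205,135,5)
r=np.array([onz("top",A(*p),.046)[:2] for p in((508,38),(555,33),(592,245),(545,252))]);print(r,r.mean(0))
for a,b in((0,3),(1,2)): d=r[a]-r[b];print(np.hypot(*d),np.degrees(np.arctan2(d[1],d[0])))
im=capture("scene")[120:290,170:340]; im=cv2.resize(im,None,fx=3.5,fy=3.5,interpolation=2);cv2.imwrite("pics/d.png",cv2.convertScaleAbs(im,alpha=1.6,beta=20))
E
```

```text
time: 5.75
tool_pos: [0.6283, -0.0658, 0.1117]
eef_rot: [-3.14, -0.0, 1.718]
ft_force: [-0.1, 0.1, -1.7]
finger_gap: 0.0557
grasp_force: 15.0
[[ 0.70621566 -0.07919246]
 [ 0.70908834 -0.10258444]
 [ 0.60096001 -0.1192406 ]
 [ 0.59722444 -0.09626278]] [ 0.65337211 -0.09932007]
0.11031990809133449 8.901411115189699
0.10940366692035365 8.757048834096285
```

View pics/d.png

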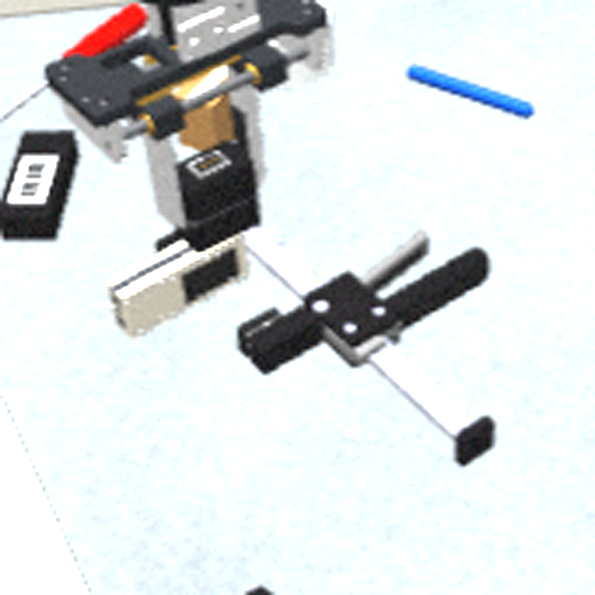

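The brick hangs upright, its label at d.png (208,163), above the taped rail. I'll check the held offset before lowering.

```bash
python3 - <<'E'
from h import *
print(onz("scene",P((208,163),170,120,3.5),.149),sense()["tool_pos"])
E
```

```text
[ 0.62969855 -0.06545154  0.149     ] [ 0.62821073 -0.06490782  0.11189839]
```

```bash
python3 -m jog '[{"travel":[0,-0.4,-2],"twist":[0,0,0.3],"fingers":0.6},{"travel":[0,0,-2.5],"twist":[0,0,0],"fingers":0.6},{"travel":[0,0,-2],"twist":[0,0,0],"fingers":0.6},{"travel":[0,0,-1.5],"twist":[0,0,0],"fingers":0.6},{"travel":[0,0,-0.6],"twist":[0,0,0],"fingers":0.6},{"travel":[0,0,-0.2],"twist":[0,0,0],"fingers":0.6},{"travel":[0,0,0],"twist":[0,0,0],"fingers":0.6},{"travel":[0,0,0],"twist":[0,0,0],"fingers":0.6}]' 15
python3 - <<'E'
from h import *
im=capture("scene")[120:290,170:340]; im=cv2.resize(im,None,fx=3.5,fy=3.5,interpolation=2);cv2.imwrite("pics/e.png",cv2.convertScaleAbs(im,alpha=1.6,beta=20))
E
```

```text
time: 6.6
tool_pos: [0.6291, -0.0693, 0.0254]
eef_rot: [3.14, 0.0, 1.725]
ft_force: [0.2, -0.7, -1.7]
finger_gap: 0.0559
grasp_force: 15.0
```

View pics/e.png

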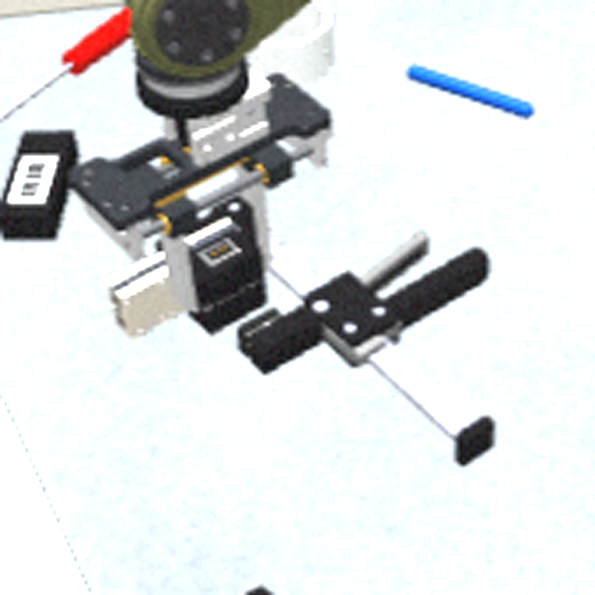

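The brick stands between rail and pad, about 2.6 mm high still. I'll lower it, release, raise, and compute the grip point.

```bash
python3 -m jog '[{"travel":[0,0,-0.2],"twist":[0,0,0],"fingers":0.6},{"travel":[0,0,-0.1],"twist":[0,0,0],"fingers":0.6},{"travel":[0,0,0],"twist":[0,0,0],"fingers":0.6},{"travel":[0,0,0],"twist":[0,0,0],"fingers":0.25},{"travel":[0,0,0],"twist":[0,0,0],"fingers":0.25},{"travel":[0,0,0],"twist":[0,0,0],"fingers":0.25},{"travel":[0,0,1.5],"twist":[0,0,0],"fingers":0.25},{"travel":[0,0,3],"twist":[0,0,0],"fingers":0.25},{"travel":[0,0,4],"twist":[0,0,0],"fingers":0.25},{"travel":[0,0,3],"twist":[0,0,0],"fingers":0},{"travel":[0,0,0],"twist":[0,0,0],"fingers":0}]' 15
python3 - <<'E'
from h import *
A=lambda x,y:P((x,y),205,135,5)
th=np.radians(8.7);X=np.array([np.cos(th),np.sin(th)]);Y=np.array([-X[1],X[0]])
O=np.array([.636,-.1171])+.0005*X
f=lambda p,z:(lambda q:(q,np.round([(q-O)@X*1e3,(q-O)@Y*1e3],1)))(onz("top",A(*p),z)[:2])
for n,p,z in(("handle end",(340,582),.03),("handle mid hi",(312,400),.03),("handle mid lo",(335,550),.03),("trig end",(430,526),.027),("trig top",(388,380),.027),("trig lo",(426,510),.027),("bolt",(636,284),.031),("pad",(401,215),.028)): print(n,*f(p,z))
cv2.imwrite("pics/top2.png",capture("top"));cv2.imwrite("pics/scene2.png",capture("scene"))
E
```

```text
time: 7.75
tool_pos: [0.6305, -0.0695, 0.1424]
eef_rot: [3.134, 0.003, 1.725]
ft_force: [0.4, 0.2, -1.0]
finger_gap: 0.0829
grasp_force: 0.0
handle end [0.43748246 0.00232737] [-178.7  148.1]
handle mid hi [0.5258861 0.0164838] [-89.1 148.7]
handle mid lo [0.45282454 0.00482119] [-163.1  148.2]
trig end [ 0.46511226 -0.04108171] [-157.9  101. ]
trig top [ 0.53666938 -0.02064868] [-84.1 110.4]
trig lo [ 0.47286915 -0.03915943] [-150.   101.7]
bolt [ 0.5851268 -0.1426703] [-54.7 -17.6]
pad [ 0.61979598 -0.02692815] [-2.9 91.6]
```

```bash
python3 -m jog '[{"travel":[-1.2,0.5,0],"twist":[0,0,-7.5],"fingers":0},{"travel":[-1.2,0.5,0],"twist":[0,0,-7.5],"fingers":0},{"travel":[-1.2,0.5,0],"twist":[0,0,-7.5],"fingers":0},{"travel":[-1.2,0.5,0],"twist":[0,0,-7.5],"fingers":0},{"travel":[-1.2,0.5,0],"twist":[0,0,-7.5],"fingers":0},{"travel":[-1.2,0.5,0],"twist":[0,0,-7.5],"fingers":0},{"travel":[-1.2,0.5,0],"twist":[0,0,-7.5],"fingers":0},{"travel":[-1.2,0.5,0],"twist":[0,0,-7.5],"fingers":0},{"travel":[-1.2,0.5,0],"twist":[0,0,-7.5],"fingers":0},{"travel":[-1.2,0.5,0],"twist":[0,0,-7.5],"fingers":0},{"travel":[-1.2,0.5,0],"twist":[0,0,-7.5],"fingers":0},{"travel":[-0.8,0.7,0],"twist":[0,0,-7.5],"fingers":0},{"travel":[0,0,0],"twist":[0,0,0],"fingers":0},{"travel":[0,0,0],"twist":[0,0,0],"fingers":0}]' 16
python3 - <<'E'
from h import *
def c(im,u,v,w,h,k): return cv2.convertScaleAbs(cv2.resize(im[v:v+h,u:u+w],None,fx=k,fy=k,interpolation=2),alpha=1.6,beta=20)
t=capture("top");s=capture("scene");cv2.imwrite("pics/top3.png",t)
cv2.imwrite("pics/f.png",np.hstack([c(t,260,135,80,100,5),c(s,190,150,80,100,5)]))
E
```

```text
time: 9.25
tool_pos: [0.4886, -0.0073, 0.136]
eef_rot: [-3.141, 0.001, 0.158]
ft_force: [-0.7, 0.5, 0.0]
finger_gap: 0.0941
grasp_force: 0.0
```

View pics/f.png

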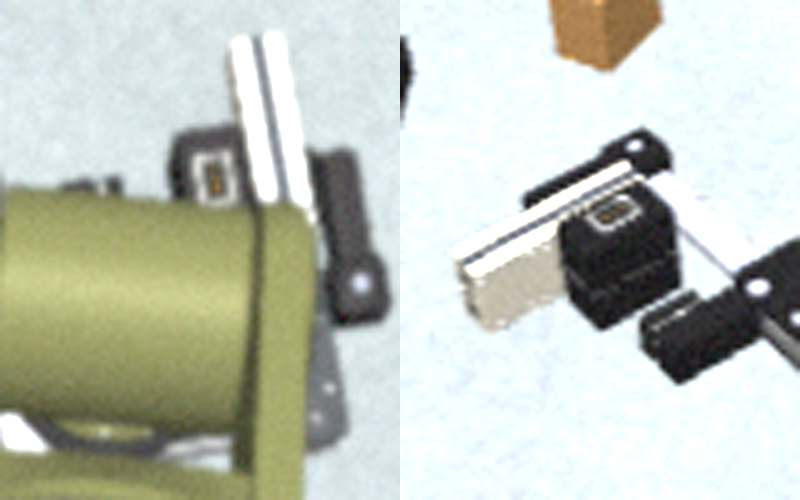

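The brick stands just off the rail, label at f.png top (214,176) and scene (614,213).

```bash
python3 - <<'E'
from h import *
b,e=tri(P((214,176),260,135,5),P((214,213),190,150,5))
th=np.radians(8.7);X=np.array([np.cos(th),np.sin(th)]);Y=np.array([-X[1],X[0]]);O=np.array([.6365,-.117])
print(b,e,(b[:2]-O)@X*1e3,(b[:2]-O)@Y*1e3)
E
python3 -m jog '[{"travel":[0.2,0,-2],"twist":[0,0,-0.4],"fingers":0},{"travel":[0,0,-3.5],"twist":[0,0,0],"fingers":0},{"travel":[0,0,-3.5],"twist":[0,0,0],"fingers":0},{"travel":[0,0,-2.5],"twist":[0,0,0],"fingers":0},{"travel":[0,0,-1.4],"twist":[0,0,0],"fingers":0},{"travel":[0,0,0],"twist":[0,0,0],"fingers":0.3},{"travel":[0,0,0],"twist":[0,0,0],"fingers":0.34},{"travel":[0,0,0],"twist":[0,0,0],"fingers":0.34}]' 16
```

```text
[ 0.63065978 -0.06773813  0.06122945] 0.0006648368008501581 1.678366824760377 49.57845465353072
time: 10.15
tool_pos: [0.4913, -0.0074, 0.0084]
eef_rot: [3.141, -0.001, 0.148]
ft_force: [0.6, -0.1, -0.2]
finger_gap: 0.0737
grasp_force: 0.0
```

```bash
python3 -m jog '[{"travel":[0,0,-0.2],"twist":[0,0,0],"fingers":0.36},{"travel":[0,0,0],"twist":[0,0,0],"fingers":0.38},{"travel":[0,0,0],"twist":[0,0,0],"fingers":0.38},{"travel":[0,0,0],"twist":[0,0,0],"fingers":0.38}]' 16
python3 -m jog '[{"travel":[0,0,0],"twist":[0,0,0],"fingers":0.4},{"travel":[0,0,0],"twist":[0,0,0],"fingers":0.42},{"travel":[0,0,0],"twist":[0,0,0],"fingers":0.42}]' 16
```

```text
time: 10.55
tool_pos: [0.4908, -0.0074, 0.0057]
eef_rot: [3.141, -0.0, 0.147]
ft_force: [0.3, -2.1, 2.1]
finger_gap: 0.058
grasp_force: 1.0
time: 10.85
tool_pos: [0.4907, -0.0075, 0.0056]
eef_rot: [3.141, -0.0, 0.147]
ft_force: [0.3, -4.1, 3.5]
finger_gap: 0.0546
grasp_force: 2.1
```

```bash
python3 -m jog '[{"travel":[0,-0.1,0],"twist":[0,0,0],"fingers":0.42},{"travel":[0,0,0],"twist":[0,0,0],"fingers":0.42}]' 16;python3 -m jog '[{"travel":[0,-0.1,0],"twist":[0,0,0],"fingers":0.42},{"travel":[0,0,0],"twist":[0,0,0],"fingers":0.42}]' 16;python3 -m jog '[{"travel":[0,-0.1,0],"twist":[0,0,0],"fingers":0.42},{"travel":[0,0,0],"twist":[0,0,0],"fingers":0.42}]' 16
```

```text
time: 11.05
tool_pos: [0.4908, -0.0083, 0.0055]
eef_rot: [-3.142, -0.001, 0.147]
ft_force: [1.3, -2.3, 2.1]
finger_gap: 0.0547
grasp_force: 1.3
time: 11.25
tool_pos: [0.4907, -0.009, 0.0055]
eef_rot: [-3.141, -0.0, 0.147]
ft_force: [1.3, 2.4, 1.5]
finger_gap: 0.0549
grasp_force: 2.0
time: 11.45
tool_pos: [0.4905, -0.0098, 0.0054]
eef_rot: [-3.141, 0.0, 0.147]
ft_force: [1.6, 4.4, 3.3]
finger_gap: 0.0549
grasp_force: 3.8
```

```bash
python3 -m jog '[{"travel":[0,0.2,0],"twist":[0,0,0],"fingers":0.46},{"travel":[0,0.1,0],"twist":[0,0,0],"fingers":0.5},{"travel":[-0.02,0.1,0],"twist":[0,0,0],"fingers":0.54}]' 16;python3 -m jog '[{"travel":[-0.02,0.1,0],"twist":[0,0,0],"fingers":0.58},{"travel":[-0.02,0.1,0],"twist":[0,0,0],"fingers":0.62},{"travel":[-0.02,0.1,0],"twist":[0,0,0],"fingers":0.67},{"travel":[0,0,0],"twist":[0,0,0],"fingers":0.67}]' 16;python3 -m jog '[{"travel":[0,0,0],"twist":[0,0,0],"fingers":0.7},{"travel":[0,0,0],"twist":[0,0,0],"fingers":0.7}]' 16
```

```text
time: 11.75
tool_pos: [0.49, -0.006, 0.0054]
eef_rot: [-3.141, 0.001, 0.147]
ft_force: [-2.4, 1.8, 5.4]
finger_gap: 0.0443
grasp_force: 10.4
time: 12.15
tool_pos: [0.4899, -0.0033, 0.0054]
eef_rot: [3.141, -0.0, 0.147]
ft_force: [-1.2, 0.3, 1.9]
finger_gap: 0.0324
grasp_force: 16.1
time: 12.35
tool_pos: [0.4898, -0.0033, 0.0054]
eef_rot: [3.142, -0.0, 0.147]
ft_force: [-0.3, -0.9, 1.8]
finger_gap: 0.0325
grasp_force: 16.1
```

```bash
python3 -m jog '[{"travel":[0.04,-0.3,0],"twist":[0,0,0],"fingers":0.5},{"travel":[0.04,-0.3,0],"twist":[0,0,0],"fingers":0.42},{"travel":[0.04,-0.3,0],"twist":[0,0,0],"fingers":0.36},{"travel":[0.04,-0.3,0],"twist":[0,0,0],"fingers":0.36},{"travel":[0,0,0],"twist":[0,0,0],"fingers":0.36},{"travel":[0,0,0],"twist":[0,0,0],"fingers":0.36}]' 16;python3 -m jog '[{"travel":[0,0,0],"twist":[0,0,0],"fingers":0.42},{"travel":[-0.02,0.1,0],"twist":[0,0,0],"fingers":0.46},{"travel":[-0.02,0.1,0],"twist":[0,0,0],"fingers":0.5},{"travel":[-0.02,0.1,0],"twist":[0,0,0],"fingers":0.54},{"travel":[-0.02,0.1,0],"twist":[0,0,0],"fingers":0.58},{"travel":[-0.01,0.1,0],"twist":[0,0,0],"fingers":0.62},{"travel":[-0.01,0.1,0],"twist":[0,0,0],"fingers":0.67}]' 16;python3 -m jog '[{"travel":[0,0,0],"twist":[0,0,0],"fingers":0.7},{"travel":[0,0,0],"twist":[0,0,0],"fingers":0.7}]' 16
```

```text
time: 12.95
tool_pos: [0.4913, -0.0153, 0.0054]
eef_rot: [-3.141, 0.0, 0.147]
ft_force: [0.3, -0.1, -0.9]
finger_gap: 0.0603
grasp_force: 0.0
time: 13.65
tool_pos: [0.4906, -0.0094, 0.0054]
eef_rot: [3.141, -0.0, 0.147]
ft_force: [1.9, -2.0, -4.7]
finger_gap: 0.0323
grasp_force: 16.1
time: 13.85
tool_pos: [0.4906, -0.0093, 0.0054]
eef_rot: [3.142, -0.0, 0.147]
ft_force: [2.8, -1.3, -4.6]
finger_gap: 0.0324
grasp_force: 16.0
```

```bash
for i in 1 2; do python3 -m jog '[{"travel":[0.04,-0.3,0],"twist":[0,0,0],"fingers":0.5},{"travel":[0.04,-0.3,0],"twist":[0,0,0],"fingers":0.42},{"travel":[0.04,-0.3,0],"twist":[0,0,0],"fingers":0.36},{"travel":[0.04,-0.3,0],"twist":[0,0,0],"fingers":0.36},{"travel":[0,0,0],"twist":[0,0,0],"fingers":0.36},{"travel":[0,0,0],"twist":[0,0,0],"fingers":0.36},{"travel":[0,0,0],"twist":[0,0,0],"fingers":0.42},{"travel":[-0.02,0.1,0],"twist":[0,0,0],"fingers":0.46},{"travel":[-0.02,0.1,0],"twist":[0,0,0],"fingers":0.5},{"travel":[-0.02,0.1,0],"twist":[0,0,0],"fingers":0.54},{"travel":[-0.02,0.1,0],"twist":[0,0,0],"fingers":0.58},{"travel":[-0.01,0.1,0],"twist":[0,0,0],"fingers":0.62},{"travel":[-0.01,0.1,0],"twist":[0,0,0],"fingers":0.67},{"travel":[0,0,0],"twist":[0,0,0],"fingers":0.7},{"travel":[0,0,0],"twist":[0,0,0],"fingers":0.7}]' 16; done
python3 - <<'E'
from h import *
def c(im,u,v,w,h,k): return cv2.convertScaleAbs(cv2.resize(im[v:v+h,u:u+w],None,fx=k,fy=k,interpolation=2),alpha=1.6,beta=20)
s=capture("scene");t=capture("top")
cv2.imwrite("pics/g.png",np.hstack([c(s,190,150,80,100,5),c(t,260,135,80,100,5)]))
E
```

```text
time: 15.35
tool_pos: [0.4911, -0.0153, 0.0054]
eef_rot: [3.141, -0.0, 0.147]
ft_force: [2.4, -2.3, -3.3]
finger_gap: 0.0322
grasp_force: 16.2
time: 16.85
tool_pos: [0.4917, -0.0214, 0.0054]
eef_rot: [3.141, -0.0, 0.147]
ft_force: [1.5, -1.9, -2.1]
finger_gap: 0.0322
grasp_force: 16.2
```

View pics/g.png

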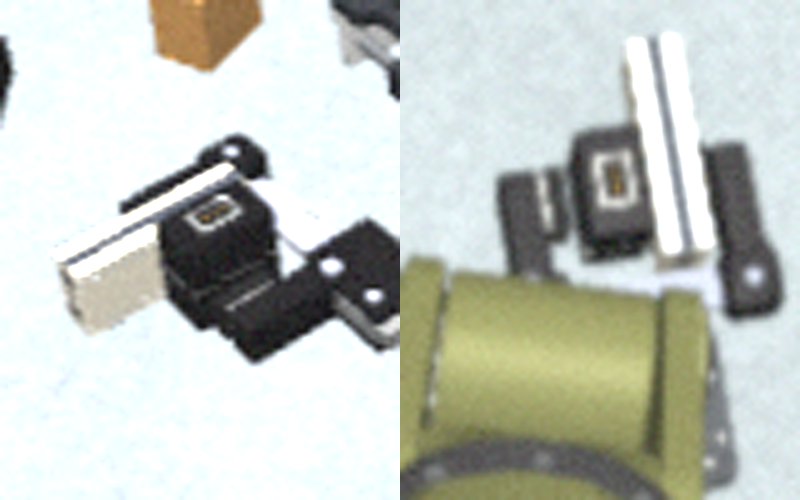

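The pad is nearly on the brick, which still stands square to the rail at g.png (615,180). Pumping continues.

```bash
for i in 1; do python3 -m jog '[{"travel":[0.04,-0.3,0],"twist":[0,0,0],"fingers":0.5},{"travel":[0.04,-0.3,0],"twist":[0,0,0],"fingers":0.42},{"travel":[0.04,-0.3,0],"twist":[0,0,0],"fingers":0.36},{"travel":[0.04,-0.3,0],"twist":[0,0,0],"fingers":0.36},{"travel":[0,0,0],"twist":[0,0,0],"fingers":0.36},{"travel":[0,0,0],"twist":[0,0,0],"fingers":0.36},{"travel":[0,0,0],"twist":[0,0,0],"fingers":0.42},{"travel":[-0.02,0.1,0],"twist":[0,0,0],"fingers":0.46},{"travel":[-0.02,0.1,0],"twist":[0,0,0],"fingers":0.5},{"travel":[-0.02,0.1,0],"twist":[0,0,0],"fingers":0.54}]' 16; python3 -m jog '[{"travel":[-0.02,0.1,0],"twist":[0,0,0],"fingers":0.58},{"travel":[-0.01,0.1,0],"twist":[0,0,0],"fingers":0.62},{"travel":[-0.01,0.1,0],"twist":[0,0,0],"fingers":0.67},{"travel":[0,0,0],"twist":[0,0,0],"fingers":0.7},{"travel":[0,0,0],"twist":[0,0,0],"fingers":0.7}]' 16; done
```

```text
time: 17.95
tool_pos: [0.4924, -0.03, 0.0054]
eef_rot: [-3.141, 0.0, 0.147]
ft_force: [-1.8, -0.8, 0.8]
finger_gap: 0.044
grasp_force: 9.3
time: 18.45
tool_pos: [0.4922, -0.0272, 0.0054]
eef_rot: [-3.142, 0.0, 0.147]
ft_force: [-0.8, 0.8, 0.6]
finger_gap: 0.032
grasp_force: 16.2
```

```bash
for i in 1; do python3 -m jog '[{"travel":[0.04,-0.3,0],"twist":[0,0,0],"fingers":0.5},{"travel":[0.04,-0.3,0],"twist":[0,0,0],"fingers":0.42},{"travel":[0.04,-0.3,0],"twist":[0,0,0],"fingers":0.36},{"travel":[0.04,-0.3,0],"twist":[0,0,0],"fingers":0.36},{"travel":[0,0,0],"twist":[0,0,0],"fingers":0.36},{"travel":[0,0,0],"twist":[0,0,0],"fingers":0.36},{"travel":[0,0,0],"twist":[0,0,0],"fingers":0.42},{"travel":[-0.02,0.1,0],"twist":[0,0,0],"fingers":0.46},{"travel":[-0.02,0.1,0],"twist":[0,0,0],"fingers":0.5},{"travel":[-0.02,0.1,0],"twist":[0,0,0],"fingers":0.54}]' 16; python3 -m jog '[{"travel":[-0.02,0.1,0],"twist":[0,0,0],"fingers":0.58},{"travel":[-0.01,0.1,0],"twist":[0,0,0],"fingers":0.62},{"travel":[-0.01,0.1,0],"twist":[0,0,0],"fingers":0.67},{"travel":[0,0,0],"twist":[0,0,0],"fingers":0.7},{"travel":[0,0,0],"twist":[0,0,0],"fingers":0.7}]' 16; done
```

```text
time: 19.45
tool_pos: [0.4929, -0.0358, 0.0054]
eef_rot: [-3.141, 0.001, 0.147]
ft_force: [-3.1, 1.7, 2.6]
finger_gap: 0.044
grasp_force: 12.8
time: 19.95
tool_pos: [0.4929, -0.0335, 0.0054]
eef_rot: [3.141, -0.0, 0.147]
ft_force: [-1.5, -2.2, 0.0]
finger_gap: 0.0377
grasp_force: 15.9
```

```bash
python3 -m jog '[{"travel":[0.04,-0.3,0],"twist":[0,0,0],"fingers":0.45},{"travel":[0.04,-0.3,0],"twist":[0,0,0],"fingers":0.38},{"travel":[0.04,-0.3,0],"twist":[0,0,0],"fingers":0.36},{"travel":[0,0,0],"twist":[0,0,0],"fingers":0.36},{"travel":[0,0,0],"twist":[0,0,0],"fingers":0.36},{"travel":[0,0,0],"twist":[0,0,0],"fingers":0.36},{"travel":[0,0,0],"twist":[0,0,0],"fingers":0.4},{"travel":[0,0,0],"twist":[0,0,0],"fingers":0.43}]' 16; python3 -m jog '[{"travel":[0,0,0],"twist":[0,0,0],"fingers":0.46},{"travel":[0,0,0],"twist":[0,0,0],"fingers":0.5},{"travel":[0,0,0],"twist":[0,0,0],"fingers":0.6},{"travel":[0,0,0],"twist":[0,0,0],"fingers":0.7},{"travel":[0,0,0],"twist":[0,0,0],"fingers":0.7}]' 16
```

```text
time: 20.75
tool_pos: [0.4937, -0.0417, 0.0055]
eef_rot: [-3.141, 0.001, 0.147]
ft_force: [-1.8, 6.4, 3.0]
finger_gap: 0.0544
grasp_force: 5.0
time: 21.25
tool_pos: [0.4932, -0.0413, 0.0054]
eef_rot: [-3.14, 0.002, 0.148]
ft_force: [-4.5, 5.6, 7.5]
finger_gap: 0.0401
grasp_force: 15.9
```

```bash
python3 -m jog '[{"travel":[0.04,-0.3,0],"twist":[0,0,0],"fingers":0.45},{"travel":[0.04,-0.3,0],"twist":[0,0,0],"fingers":0.38},{"travel":[0.03,-0.2,0],"twist":[0,0,0],"fingers":0.36},{"travel":[0,0,0],"twist":[0,0,0],"fingers":0.36},{"travel":[0,0,0],"twist":[0,0,0],"fingers":0.36},{"travel":[0,0,0],"twist":[0,0,0],"fingers":0.36},{"travel":[0,0,0],"twist":[0,0,0],"fingers":0.4},{"travel":[0,0,0],"twist":[0,0,0],"fingers":0.42},{"travel":[0,0,0],"twist":[0,0,0],"fingers":0.42}]' 16; python3 -m jog '[{"travel":[-0.02,0.15,0],"twist":[0,0,0],"fingers":0.45},{"travel":[0,0,0],"twist":[0,0,0],"fingers":0.45}]' 16;  python3 -m jog '[{"travel":[-0.02,0.15,0],"twist":[0,0,0],"fingers":0.48},{"travel":[0,0,0],"twist":[0,0,0],"fingers":0.48}]' 16
```

```text
time: 22.15
tool_pos: [0.4947, -0.0495, 0.0054]
eef_rot: [-3.14, 0.001, 0.147]
ft_force: [-2.5, 6.4, 3.0]
finger_gap: 0.0547
grasp_force: 5.0
time: 22.35
tool_pos: [0.4945, -0.0482, 0.0053]
eef_rot: [-3.141, 0.001, 0.147]
ft_force: [-2.7, 5.1, 2.2]
finger_gap: 0.0517
grasp_force: 4.7
time: 22.55
tool_pos: [0.4943, -0.047, 0.0053]
eef_rot: [-3.141, 0.001, 0.147]
ft_force: [-3.3, 4.3, 1.8]
finger_gap: 0.0494
grasp_force: 4.7
```

```bash
python3 -m jog '[{"travel":[-0.02,0.2,0],"twist":[0,0,0],"fingers":0.51},{"travel":[0,0,0],"twist":[0,0,0],"fingers":0.51}]' 16;  python3 -m jog '[{"travel":[-0.02,0.2,0],"twist":[0,0,0],"fingers":0.54},{"travel":[0,0,0],"twist":[0,0,0],"fingers":0.54}]' 16; python3 -m jog '[{"travel":[-0.02,0.15,0],"twist":[0,0,0],"fingers":0.57},{"travel":[0,0,0],"twist":[0,0,0],"fingers":0.57}]' 16
python3 - <<'E'
from h import *
def c(im,u,v,w,h,k): return cv2.convertScaleAbs(cv2.resize(im[v:v+h,u:u+w],None,fx=k,fy=k,interpolation=2),alpha=1.6,beta=20)
s=capture("scene");t=capture("top")
cv2.imwrite("pics/h.png",np.hstack([c(s,190,150,80,100,5),c(t,260,135,80,100,5)]))
E
```

```text
time: 22.75
tool_pos: [0.4943, -0.0452, 0.0053]
eef_rot: [3.142, 0.0, 0.147]
ft_force: [-3.0, 2.2, 0.1]
finger_gap: 0.0465
grasp_force: 4.7
time: 22.95
tool_pos: [0.4943, -0.0432, 0.0053]
eef_rot: [3.142, 0.0, 0.147]
ft_force: [-1.8, 0.2, -2.0]
finger_gap: 0.0438
grasp_force: 8.4
time: 23.15
tool_pos: [0.494, -0.0417, 0.0053]
eef_rot: [-3.142, 0.0, 0.147]
ft_force: [-2.3, 0.2, -3.2]
finger_gap: 0.0406
grasp_force: 13.0
```

View pics/h.png

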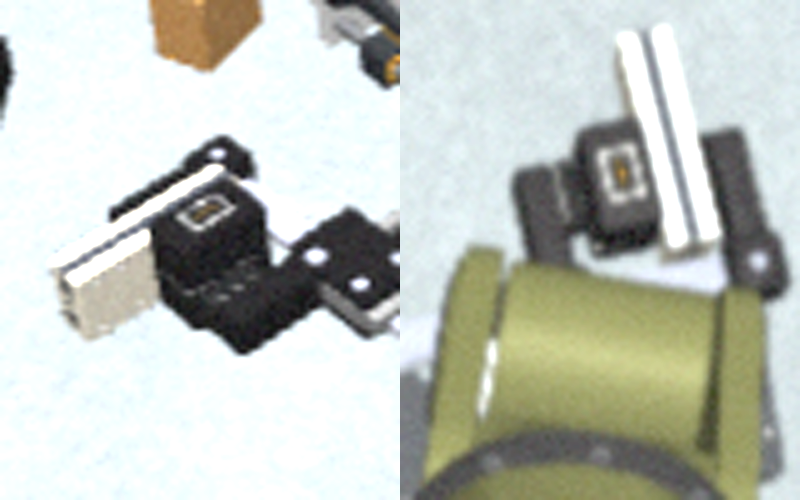

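Everything is drawn together: pad on brick, brick on rail, rail on fixed pad. This is my tenth and last picture. I'll finish this squeeze at 16 N.

```bash
python3 -m jog '[{"travel":[0,0.05,0],"twist":[0,0,0],"fingers":0.62},{"travel":[0,0,0],"twist":[0,0,0],"fingers":0.7},{"travel":[0,0,0],"twist":[0,0,0],"fingers":0.7},{"travel":[0,0,0],"twist":[0,0,0],"fingers":0.7}]' 16;python3 -m jog '[{"travel":[0.02,-0.2,0],"twist":[0,0,0],"fingers":0.5},{"travel":[0.03,-0.2,0],"twist":[0,0,0],"fingers":0.44},{"travel":[0.03,-0.2,0],"twist":[0,0,0],"fingers":0.38},{"travel":[0.02,-0.1,0],"twist":[0,0,0],"fingers":0.36},{"travel":[0,0,0],"twist":[0,0,0],"fingers":0.36},{"travel":[0,0,0],"twist":[0,0,0],"fingers":0.36},{"travel":[0,0,0],"twist":[0,0,0],"fingers":0.36}]' 16
```

```text
time: 23.65
tool_pos: [0.4939, -0.0412, 0.0053]
eef_rot: [-3.141, 0.0, 0.147]
ft_force: [-2.7, 1.0, -3.6]
finger_gap: 0.0367
grasp_force: 15.7
time: 24.35
tool_pos: [0.4953, -0.0483, 0.0056]
eef_rot: [3.141, -0.001, 0.147]
ft_force: [1.2, -1.0, 1.0]
finger_gap: 0.0595
grasp_force: 0.9
```

```bash
python3 -m jog '[{"travel":[0.02,-0.15,0],"twist":[0,0,0],"fingers":0.36},{"travel":[0,0,0],"twist":[0,0,0],"fingers":0.4},{"travel":[-0.02,0.15,0],"twist":[0,0,0],"fingers":0.43},{"travel":[-0.02,0.15,0],"twist":[0,0,0],"fingers":0.46},{"travel":[-0.02,0.15,0],"twist":[0,0,0],"fingers":0.49},{"travel":[-0.02,0.15,0],"twist":[0,0,0],"fingers":0.52},{"travel":[-0.02,0.15,0],"twist":[0,0,0],"fingers":0.55},{"travel":[-0.01,0.1,0],"twist":[0,0,0],"fingers":0.58},{"travel":[0,0,0],"twist":[0,0,0],"fingers":0.65},{"travel":[0,0,0],"twist":[0,0,0],"fingers":0.7},{"travel":[0,0,0],"twist":[0,0,0],"fingers":0.7},{"travel":[0,0,0],"twist":[0,0,0],"fingers":0.7}]' 16
```

```text
time: 25.55
tool_pos: [0.4939, -0.041, 0.0053]
eef_rot: [-3.141, 0.001, 0.147]
ft_force: [-3.3, 2.2, -0.7]
finger_gap: 0.0377
grasp_force: 15.8
```

```bash
python3 -m jog '[{"travel":[0,0,0],"twist":[0,0,0],"fingers":0.7},{"travel":[0,0,0],"twist":[0,0,0],"fingers":0.7},{"travel":[0,0,0],"twist":[0,0,0],"fingers":0.7}]' 17;python3 -m jog '[{"travel":[0.02,-0.2,0],"twist":[0,0,0],"fingers":0.5},{"travel":[0.03,-0.2,0],"twist":[0,0,0],"fingers":0.44},{"travel":[0.03,-0.2,0],"twist":[0,0,0],"fingers":0.36},{"travel":[0.02,-0.1,0],"twist":[0,0,0],"fingers":0.3},{"travel":[0,0,0],"twist":[0,0,0],"fingers":0.2},{"travel":[0,0,0],"twist":[0,0,0],"fingers":0.15},{"travel":[0,0,0],"twist":[0,0,0],"fingers":0.15},{"travel":[0,0,0],"twist":[0,0,0],"fingers":0.15}]'
python3 - <<'E'
from h import *
print(sense()["ft_force"],sense()["tool_pos"])
E
```

```text
time: 25.85
tool_pos: [0.4941, -0.0413, 0.0053]
eef_rot: [-3.142, 0.0, 0.147]
ft_force: [-3.1, -0.7, -2.6]
finger_gap: 0.0352
grasp_force: 17.1
time: 26.65
tool_pos: [0.4952, -0.0482, 0.0054]
eef_rot: [-3.142, 0.0, 0.147]
ft_force: [0.7, 0.1, 0.4]
finger_gap: 0.0799
grasp_force: 0.0
[0.69866067 0.07074585 0.44521512] [ 0.49518926 -0.04817877  0.00544464]
```

Released and free of contact. I'll lift off, back away to the side, and measure the final state.

```bash
python3 -m jog '[{"travel":[0,0,1],"twist":[0,0,0],"fingers":0.15},{"travel":[0,0,3],"twist":[0,0,0],"fingers":0.15},{"travel":[0,0,4],"twist":[0,0,0],"fingers":0.15},{"travel":[0,0,4],"twist":[0,0,0],"fingers":0.15},{"travel":[0,0,3],"twist":[0,0,0],"fingers":0.15},{"travel":[-2,4,0],"twist":[0,0,0],"fingers":0.15},{"travel":[-2,4,0],"twist":[0,0,0],"fingers":0.15},{"travel":[-2,4,0],"twist":[0,0,0],"fingers":0.15},{"travel":[-2,4,0],"twist":[0,0,0],"fingers":0.15},{"travel":[-2,4,0],"twist":[0,0,0],"fingers":0.15},{"travel":[0,4,0],"twist":[0,0,0],"fingers":0.15},{"travel":[0,4,0],"twist":[0,0,0],"fingers":0.15},{"travel":[0,0,0],"twist":[0,0,0],"fingers":0.15},{"travel":[0,0,0],"twist":[0,0,0],"fingers":0.15},{"travel":[0,0,0],"twist":[0,0,0],"fingers":0.15}]'
python3 - <<'E'
from h import *
a=capture("top")
t0=cv2.imread("pics/top0.png")
d=cv2.absdiff(a,t0).max(2)>40
n,_,st,_=cv2.connectedComponentsWithStats(d.astype(np.uint8))
print([tuple(map(int,x)) for x in st[1:] if x[4]>15])
# rail: bright low-saturation strip; brick label & yaw near rail
h=cv2.cvtColor(a,cv2.COLOR_BGR2HSV); roi=np.zeros(a.shape[:2],bool);roi[120:200,280:345]=1
m=((h[...,2]>200)&roi).astype(np.uint8);m=cv2.morphologyEx(m,cv2.MORPH_CLOSE,np.ones((3,3)))
n,l,st,ce=cv2.connectedComponentsWithStats(m)
for i in range(1,n):
    if st[i,4]>30:
        r=cv2.minAreaRect(np.argwhere(l==i)[:,::-1].astype(np.float32));print("bright",r,onz("top",ce[i],.046))
m=((h[...,2]<70)&(np.indices(m.shape)[0]>140)&(np.indices(m.shape)[0]<260)&(np.indices(m.shape)[1]>200)&(np.indices(m.shape)[1]<350)).astype(np.uint8)
n,l,st,ce=cv2.connectedComponentsWithStats(m)
for i in range(1,n):
    if st[i,4]>30: print("dark",st[i].tolist(),cv2.minAreaRect(np.argwhere(l==i)[:,::-1].astype(np.float32)))
E
```

```text
time: 28.15
tool_pos: [0.3952, 0.231, 0.1557]
eef_rot: [3.141, -0.0, 0.147]
ft_force: [0.3, -0.4, 0.3]
finger_gap: 0.0799
grasp_force: 0.0
[(279, 141, 32, 108, 1181), (308, 140, 9, 26, 93), (315, 142, 3, 13, 18), (319, 160, 10, 6, 42), (257, 170, 28, 82, 874), (312, 186, 10, 4, 26), (325, 193, 14, 8, 73), (211, 202, 5, 6, 23), (214, 215, 5, 5, 18), (74, 216, 149, 204, 20243), (107, 251, 6, 7, 30), (216, 348, 235, 72, 12073), (530, 410, 30, 10, 187)]
bright ((316.6470642089844, 160.58824157714844), (40.26091384887695, 1.9402846097946167), 75.96376037597656) [ 0.65900251 -0.10447091  0.046     ]
bright ((310.3529052734375, 162.4117431640625), (40.260921478271484, 1.9402847290039062), 75.96376037597656) [ 0.65721689 -0.08865825  0.046     ]
dark [274, 158, 39, 90, 1218] ((289.339599609375, 200.31134033203125), (33.51597595214844, 90.52062225341797), 15.945395469665527)
dark [320, 161, 18, 35, 317] ((328.7115478515625, 177.5576934814453), (34.71255874633789, 11.766969680786133), 78.69007110595703)
dark [213, 207, 6, 13, 42] ((215.11766052246094, 212.9706268310547), (12.611852645874023, 3.6380343437194824), 75.96376037597656)
```

```bash
python3 - <<'E'
from h import *
A=lambda x,y:P((x-400,y),260,135,5)
b=onz("top",A(759,261),.031)[:2];l=onz("top",A(622,173),.06)[:2]
bar=None
a=capture("top")
# bar tail cap centre now (215.1,213.0)
tail=onz("top",(215.1,213.0),.018)[:2]
d=tail-b;th=np.arctan2(d[1],d[0])-np.pi/2
X=np.array([np.cos(th),np.sin(th)]);Y=np.array([-X[1],X[0]])
print("yaw",np.degrees(th),"brick in clamp",(l-b)@X*1e3-54.7,(l-b)@Y*1e3-17.6)
r=np.array([onz("top",A(*p),.046)[:2] for p in((618,35),(658,250),(668,28),(715,240))])
for i,j in((0,1),(2,3)): q=r[i]-r[j];print("rail yaw",np.degrees(np.arctan2(q[1],q[0])))
g=cv2.cvtColor(a,cv2.COLOR_BGR2GRAY)[155:185,292:316];print(g[:, ::1].max(), np.round(np.array([ (lambda w:((w*np.indices(g.shape)[1]).sum()/w.sum()+292,(w*np.indices(g.shape)[0]).sum()/w.sum()+155))(((g>110)&(np.indices(g.shape)[1]<16)).astype(float))]),1))
E
```

```text
yaw 12.98149600860244 brick in clamp -3.8219668189437357 42.505114389492135
rail yaw 9.674681071092134
rail yaw 11.322061143140106
218 [[297.5 160.6]]
```

```bash
python3 -c "
from bench import *
print(close_job())"
```

```text
the job is handed in; nothing more can be done
None
```

The job is handed in: the supply stands between the jaws about 2–4 mm off the pads' centre line. It was clamped against the taped rail with squeezes of 16 N and a last one of 17 N, about 17–20 N on the housing. The tool is let go, the other things on the bench look unmoved, and the clock read about 28 s.

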